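# Latch the flange down in the inspection fixture

### The arm

A 6-joint arm with a two-finger parallel gripper is mounted at the origin on the work surface. World frame = base frame: x ahead of the robot, y to its left, z up, the work surface at z = 0. Lengths are in mm, angles in rad, forces in N, time in s.
With the tool pointing down it reaches from about 350 to 775 mm from the base axis. Payload 7.3 kg.
Tool frame: the origin (TCP) lies at the very end of the fingers, on their centre line; the grasp point (between the pads) lies 19 mm behind it; x points along the fingers, z is the direction in which the jaws open and shut, and the axes are right-handed (so a half turn about x gives the same grasp; the last joint's range is limited). The gripper opens to 92 mm and grips with 3 to 60 N. Pads are 19 mm wide; open, the fingers measure 130 mm over their backs; the gripper's body (75 mm by 190 mm) begins 47 mm behind the grasp point.
Start: joints at [-1.359, 0.342, 1.524, -0, 1.275, -0.146], TCP at [183.886, -491.765, 203.841] pointing down, gripper open.
Joint ranges: [-2.53, 2.53], [-0.77, 2.02], [0.04, 2.7], [-1, 4.14], [0.28, 2.66], [-3.11, 3.11]. Speed limits (rad/s): [2.57, 2.57, 3.14, 3.14, 3.14, 3.14].

### API

Orientations are given as [roll, pitch, yaw] about the fixed x, y, z axes, in that order (R = Rz(yaw) Ry(pitch) Rx(roll)).
In Python, from plant import * gives the robot as it stands.
- The arm moves only by the tool carry_out, never from a script. Its argument "rows" is a list of rows, each a list of 4 numbers: the shift along the world's x, y, z in mm, then the turn about the world's z in degrees. In form: [[x, y, z, twist], ...]. A call has 1 to 20 rows; each row is the pose to reach, as a shift and turn from the pose measured when the call began; what a row does not reach only later rows make up. A row lasts 1/12 s, in which the tool goes at most 41.7 mm and 7.16 degrees, less where a joint would pass 70% of its speed; a pose out of reach is approached as far as the arm can. A call with a gripper value outside its range is refused whole. "hand" is the finger opening in mm, from 0 to 91.8, set as the call begins (left out, the last holds). The fingers move at their own pace and stop on an object; the grip force is fixed at half the most. Time passes only in rows, so rows that repeat a pose let the fingers close. It gives the time, the measured TCP pose, the force and the opening at its end, in the units of the state.
- get_obs(): the state, without advancing time (a new reading comes with each control period).
- capture(name): name is "scene" or "top" or "wrist"; returns the picture (384x512x3 uint8, red, green, blue); there is no depth.
- camera_info(name): a dict with "camera_matrix" (3x3 intrinsics, pixels), "pose" (4x4, takes a point from camera to world coordinates); the wrist camera has in their place "mount" (4x4, takes a point from camera to tool coordinates, whose origin is the TCP and whose axes are the tool frame's). Camera axes: x right, y down, z forward; pixel columns grow to the right and rows downward; lengths in mm; the calibration is good to about 2 mm. A picture is of the moment at which its call begins: read the wrist's pose just before it. camera_info takes no time and is no camera call.
- close_job(): hands the job in, once; it reports no verdict.
The state is a dict: "time": time; "joint_positions": joint angles; "dq": joint speeds; "tau": joint torques, N m; "tool_pos": TCP position; "tcp_rot": TCP orientation; "contact_force": force on the tool from outside, world axes, zero at the start; "moment": the same for the moment, N m; "grip_width": finger opening in mm.
Only numpy, scipy, OpenCV 4.12 (cv2) and the standard library are available. Lean on these libraries where they do the work, as an engineer would, in place of code of your own. Each camera call takes 0.05 s, during which the arm holds its last target. There are 200 camera calls.

### The job

Latch the flange down in the inspection fixture: push the black knob along the slot in the cover plate as far as the corner, so that the clamp tongue slides over the flange's rim, then push it sideways round the corner to the end of the short leg. Only push it, gently, with the outside of the fingers: do not take it between the fingers, pull it up or force it. Leave the flange and the other things where they stand, and finish clear.

Things in the scene. Friction and masses are not known exactly. Their poses are not given: they have to be found in the camera images.
- fixture: fixed inspection fixture. Origin: centre of the underside of its aluminium base plate, 300 (x) x 180 (y) x 12 mm (z); z up. At its -x end is the latch housing, x -125 to 5 mm, y +-55 mm, with a flat steel cover plate, top at z = 43 mm, nothing else on it. The flange sits on the base plate at x = 85 mm, y = 0, held on its +x side by two 8 mm dowels, tops at z = 28 mm.
- corner (a point): point on the cover's top where the knob's axis stands when pushed home to the corner of the L-shaped slot. The slot's long leg, 20 mm wide, comes to it along fixture +x; the short leg, 22 mm wide, leaves it along fixture +y. In the fixture's frame the knob's axis is at x = -90 mm + joint bolt, y = -17 mm + joint pin.
- slot_end (a point): point on the cover's top where the knob's axis stands at the closed end of the short leg: 39 mm along fixture +y from point corner.
- knob_mid (a point): middle of the black upright cylindrical knob that is to be pushed: 22 mm diameter, 30 mm tall, from 3 mm to 33 mm above the cover plate (z = 46 to 76 mm; this point at z = 61 mm). It sits on a 16 mm pin that runs in the slot.
- bolt (a joint): travel of the knob, with the clamp tongue, along the slot's long leg (fixture +x), m: 0 at the open end, 0.052 at the stop at the corner; starts between 0 and 0.012. It takes about 3 to 5 N to slide, has no spring and stays where left.
- pin (a joint): travel of the knob along the slot's short leg (fixture +y), m: 0 to 0.039, the stop at its end. In the long leg the slot walls leave it only 0 to about 0.004; it can enter the short leg once joint bolt is past about 0.046, and in the short leg the wall keeps the bolt from going back. About 3 to 5 N to slide, no spring, stays where left.
- sleeve (a joint): how far the knob has been pulled up on its pin, m: 0 seated, up to 0.012. A spring holds it down with about 6 N, so it moves only if it is dragged or lifted up.
- flange: workpiece in the nest of the fixture: loose steel flange, disc 84 mm diameter x 10 mm with an upright hub 36 mm diameter, 36 mm tall in all; origin at the centre of its underside. The clamp tongue (30 mm wide) passes 3 mm above the disc and stops 7 mm before the hub.
- plug_gauge: plug gauge: small stepped steel cylinder, 20 mm diameter at the foot, 52 mm tall, standing loose on the fixture's base plate beside the flange; bystander; origin at the centre of its underside
- setting_block: small steel block 36 x 18 x 28 mm high, loose on the base plate on its +y side; bystander; origin at the centre of its underside
- ring_gauge: ring gauge: loose steel ring lying on the granite, 70 mm outside diameter, 22 mm high; bystander; origin at the centre of its underside
- ref_ball: reference ball: 25 mm white ball on a stem over a 60 mm round foot, 93 mm tall in all, loose on the granite; bystander; origin at the centre of its underside
- jar: small closed jar, 56 mm diameter, 75 mm tall, loose on the granite; bystander; origin at the centre of its underside
- gauge_block: plain steel block 30 x 70 x 35 mm, loose on the granite; bystander; origin at the centre of its underside
- driver: screwdriver lying on the granite to the robot's right, about 200 mm long, origin under the middle of its length; bystander
Things that resemble listed ones, but are neither listed nor needed, are in the scene too. What is shaped like the flange but pink, red or yellow is not meant.

How it is judged:
By the outcome, as a careful person would: the job done as asked, in the order asked, and still so for the second after the job is handed in, with the robot touching nothing.
It also fails if it takes over 42 s, if anything falls off the work surface, if the arm or the gripper's body presses on something with over 40 N, if the wrist force passes 120 N, or if a joint passes its speed limit or range.

## Working session

There is one attempt and no reset: what is moved stays moved. The work goes in short steps, Python scripts to look and compute and a tool call to move; the robot and the scene stay as the last step left them, time stands still between calls to the robot, and variables do not carry over. Pictures are saved under pics/ and viewed, about 8 in all and at most 12, crops included, and the job is handed in when it is done.

Besides the shell and the picture viewer there is one more tool, called after "Request:" by a JSON object that holds its "name" and its "arguments", one argument or row to a line. carry_out: Moves the arm, as the interface text tells. Its arguments: {"type":"object","properties":{"rows":{"type":"array"},"hand":{"type":"number"}},"required":["rows"]}

```bash
ls; mkdir -p pics
python3 - <<'E'
from plant import *
import cv2
for n in ("scene","top"):
    cv2.imwrite(f"pics/{n}0.png",cv2.cvtColor(capture(n),cv2.COLOR_RGB2BGR))
    i=camera_info(n); print(n,i["camera_matrix"],i["pose"])
print(get_obs()); print(camera_info("wrist"))
E
```

```text
pics
scene [[416.19425362   0.         256.53529694]
 [  0.         416.19425362 195.97069913]
 [  0.           0.           1.        ]] [[-5.34234681e-01  4.38817813e-01 -7.22517981e-01  1.40250693e+03]
 [ 8.45336195e-01  2.77169116e-01 -4.56709973e-01  4.31613036e+02]
 [-1.52801646e-04 -8.54760907e-01 -5.19021934e-01  6.79228064e+02]
 [ 0.00000000e+00  0.00000000e+00  0.00000000e+00  1.00000000e+00]]
top [[450.80517802   0.         257.04026466]
 [  0.         450.80517802 193.2626967 ]
 [  0.           0.           1.        ]] [[-2.25471400e-02 -9.95779128e-01  8.89694004e-02  4.30942898e+02]
 [-9.99473255e-01  2.45293212e-02  2.12491335e-02 -1.03559713e+02]
 [-2.33418026e-02 -8.84434290e-02 -9.95807672e-01  1.66448218e+03]
 [ 0.00000000e+00  0.00000000e+00  0.00000000e+00  1.00000000e+00]]
{'time': 0.1, 'joint_positions': array([-1.35899750e+00,  3.42657065e-01,  1.52487936e+00,  5.79192827e-06,
        1.27541025e+00, -1.46005149e-01]), 'dq': array([ 4.38814938e-04, -1.52668934e-03, -2.10799495e-03,  1.10869360e-03,
       -5.17155720e-05, -1.73989250e-04]), 'tau': array([ 1.7
[... 208 characters left out ...]
44229, 1.77850286]), 'contact_force': array([ 0.3163983 ,  0.79410305, -0.25566605]), 'moment': array([ 0.03141482, -0.01867972,  0.05006875]), 'grip_width': 91.85648007469203}
{'camera_matrix': array([[339.96679446,   0.        , 257.10493984],
       [  0.        , 339.96679446, 186.47248797],
       [  0.        ,   0.        ,   1.        ]]), 'mount': array([[ 4.20148004e-04, -2.56265590e-01,  9.66606316e-01,
        -1.81096084e+02],
       [-9.78435691e-05, -9.66606408e-01, -2.56265572e-01,
         6.81503399e+01],
       [ 9.99999907e-01,  1.30932565e-05, -4.31191693e-04,
         1.20422506e+00],
       [ 0.00000000e+00,  0.00000000e+00,  0.00000000e+00,
         1.00000000e+00]])}
```

View pics/scene0.png

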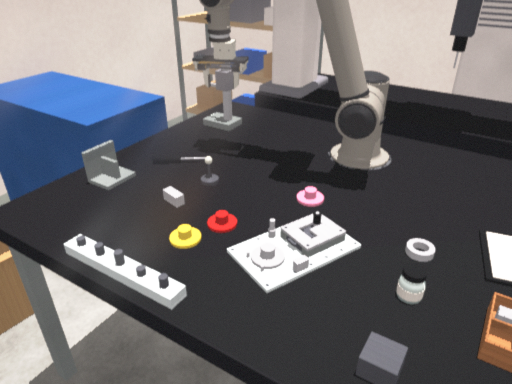

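View pics/top0.png

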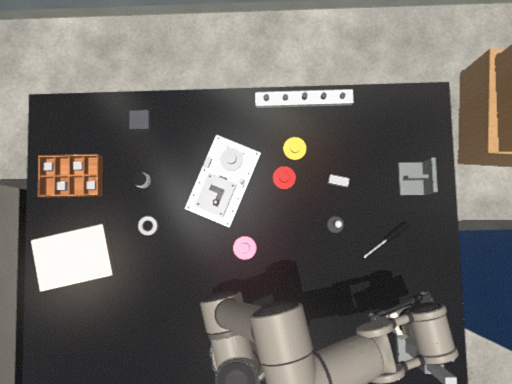

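Scene: the fixture is at (295,250), with a black knob at (317,217). Top: the fixture is at (223,181), knob near (216,203). Other black knobs stand on the white rail (top 265–347, 97); the pink, red and yellow flanges are decoys. Now a close crop.

Run:
```python
import cv2,numpy as np
t=cv2.imread("pics/top0.png")[125:235,175:275]; s=cv2.imread("pics/scene0.png")[200:290,220:365]
t=cv2.resize(t,None,fx=5,fy=5,interpolation=3)[:550,:]; cv2.imwrite("pics/c_t.png",t)
s=cv2.resize(s,None,fx=5,fy=5,interpolation=3); cv2.imwrite("pics/c_s.png",s)
```

```text
(no output)
```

View pics/c_t.png

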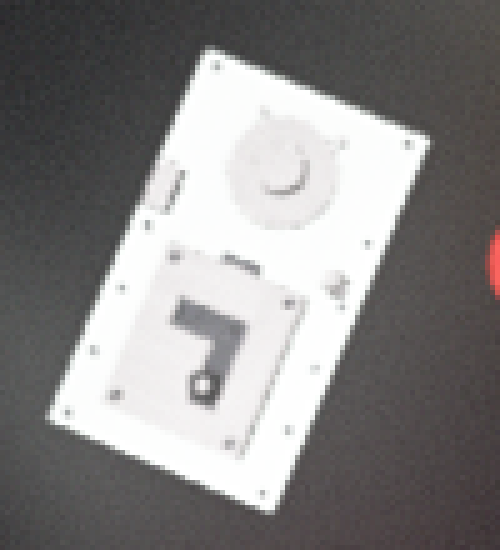

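View pics/c_s.png

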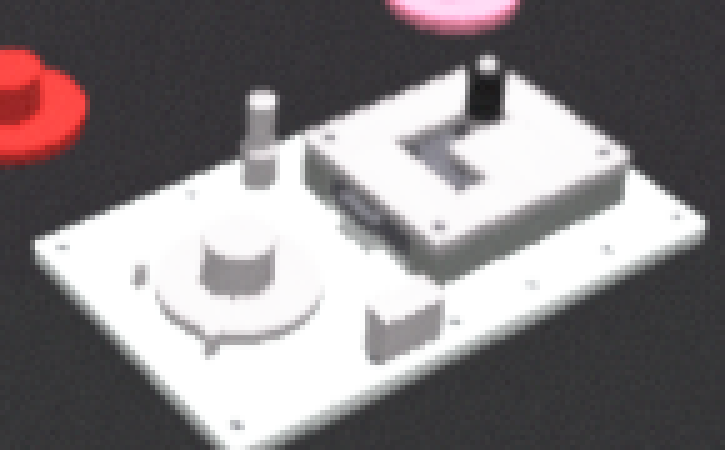

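The description picks the black knob on the cover, at scene (317,219) and top (216,202). It is at the open end of the L slot, with the corner toward the flange. Next I'll fit the fixture pose from both cameras.

```bash
cat > h.py <<'E'
import numpy as np
from scipy.optimize import least_squares
from scipy.spatial.transform import Rotation as Ro
from plant import *
def proj(n,P):
    i=camera_info(n); K=np.array(i["camera_matrix"]); T=np.linalg.inv(np.array(i["pose"]))
    q=(np.c_[P,np.ones(len(P))]@T.T)[:,:3]@K.T; return q[:,:2]/q[:,2:]
def f2w(p,F):
    p=np.atleast_2d(p); c,s=np.cos(p0:=F[2]),np.sin(F[2])
    return np.c_[F[0]+c*p[:,0]-s*p[:,1],F[1]+s*p[:,0]+c*p[:,1],p[:,2]]
E
python3 - <<'E'
from h import *
FT=[[150,90,12],[150,-90,12],[-150,-90,12],[-150,90,12]]; UT=np.array([[207,47],[431,139],[273,513],[48,420]])/5+[175,125]-.4
FS=[[150,-90,12],[-150,90,12],[5,-55,43],[5,55,43],[-125,55,43],[-125,-55,43]]; US=np.array([[33,240],[706,222],[305,142],[437,242],[630,155],[463,66]])/5+[220,200]-.4
def rt(F): return (proj("top",f2w(FT,F))-UT).ravel()
def rs(F): return (proj("scene",f2w(FS,F))-US).ravel()
for r in (rt,rs,lambda F:np.r_[rt(F),rs(F)]):
    s=least_squares(r,[460,-30,-.4]); print(s.x.round(3),abs(s.fun).max().round(2))
F=s.x
# knob position along bolt, from top face centre
ut=np.array([204,386])/5+[175,125]-.4; us=np.array([487,63])/5+[220,200]-.4
for n,u in(("top",ut),("scene",us)):
    q=least_squares(lambda p:(proj(n,f2w([[p[0],p[1],76]],F))-u).ravel(),[-85,-17]); print(n,"knob fix",q.x.round(1))
o=get_obs(); R=Ro.from_euler("xyz",o["tcp_rot"]).as_matrix(); print(R.round(3)); z=R[:,2]
print("jaw deg",np.degrees(np.arctan2(z[1],z[0])),"fix deg",np.degrees(F[2]))
for p in ([-90,-17,61],[-38,-17,61],[-38,22,61],[-125,-17,61],[-38,-50,61]): print(p,f2w(p,F).round(1))
E
```

```text
[ 6.29895e+02  5.79910e+01 -4.17000e-01] 0.23
[ 6.3444e+02  5.8652e+01 -3.9200e-01] 3.94
[ 6.32377e+02  5.76800e+01 -4.06000e-01] 4.59
top knob fix [-87.4 -15. ]
scene knob fix [-86.4 -14.2]
[[-0.     0.937  0.35 ]
 [ 0.001  0.35  -0.937]
 [-1.     0.    -0.001]]
jaw deg -69.49943159149156 fix deg -23.279313131655982
[-90, -17, 61] [[543.   77.6  61. ]]
[-38, -17, 61] [[590.8  57.1  61. ]]
[-38, 22, 61] [[606.2  92.9  61. ]]
[-125, -17, 61] [[510.8  91.5  61. ]]
[-38, -50, 61] [[577.7  26.8  61. ]]
```

Request:
{"name": "carry_out", "arguments": {
  "hand": 0,
  "rows": [
    [9,17,0,1.3],
    [26,49,0,3.8],
    [43,82,0,6.4],
    [60,115,0,8.9],
    [78,148,0,11.4],
    [95,181,0,14],
    [112,213,0,16.5],
    [130,246,0,19],
    [147,279,0,21.5],
    [164,312,0,24.1],
    [181,345,0,26.6],
    [199,378,0,29.2],
    [216,410,0,31.7],
    [233,443,0,34.2],
    [250,476,0,36.7],
    [268,509,0,39.3],
    [285,542,0,41.8],
    [302,574,0,44.3],
    [311,591,0,45.6],
    [311,591,0,45.6]
  ]
}}

```text
time: 1.77
tool_pos: [495.8, 102.9, 202.5]
tcp_rot: [2.669, 1.569, 2.256]
contact_force: [-0.4, -0.9, 0.1]
grip_width: 0.4
```

Run:
```python
from h import *
import cv2
o=get_obs(); T=np.eye(4);T[:3,:3]=Ro.from_euler("xyz",o["tcp_rot"]).as_matrix();T[:3,3]=o["tool_pos"]
im=capture("wrist"); i=camera_info("wrist"); C=T@np.array(i["mount"]); np.save("C1.npy",C)
print(o["tool_pos"].round(1),T[:3,:3].round(3),o["contact_force"].round(2),o["grip_width"])
im=cv2.cvtColor(im,cv2.COLOR_RGB2BGR)
F=[629.9,58,-.417]
im=cv2.resize(im,None,fx=1.5,fy=1.5)
for p in ([-125,55,43],[5,55,43],[5,-55,43],[-125,-55,43],[-38,-17,43],[-38,22,43],[-90,-17,43],[-87,-17,76],[-150,90,12],[-150,-90,12],[150,90,12]):
    q=np.linalg.inv(C)@np.r_[f2w(p,F)[0],1]; u=np.array(i["camera_matrix"])@q[:3]; u=(u[:2]/u[2]+.5)*1.5
    if abs(u).max()<2000: cv2.drawMarker(im,tuple(u.round().astype(int).tolist()),(0,0,255),0,12)
cv2.imwrite("pics/w1.png",im)
```

```text
[495.8 102.9 202.5] [[-0.001  0.401  0.916]
 [ 0.002  0.916 -0.401]
 [-1.     0.001 -0.002]] [-0.43 -0.88  0.15] 0.385141565583531
```

View pics/w1.png

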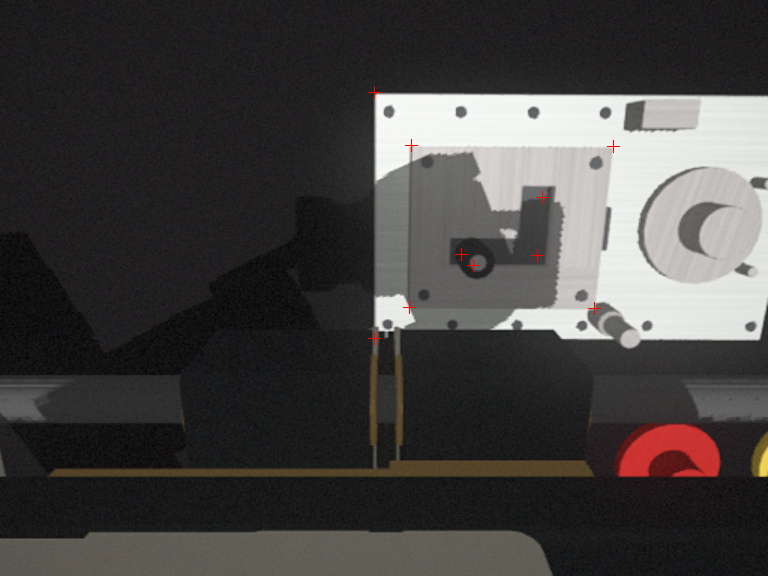

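The wrist view agrees with the fitted fixture pose to 1–2 mm. The knob top is at (478,263), which puts it at fixture x ≈ -84. Before going down I'll check the shape of the closed fingers.

Run:
```python
from h import *
import cv2
s=cv2.cvtColor(capture("scene"),cv2.COLOR_RGB2BGR)[110:250,230:380]; s=cv2.resize(s,(600,560),interpolation=3)
w=cv2.cvtColor(capture("wrist"),cv2.COLOR_RGB2BGR)[200:330,100:420]; w=cv2.resize(w,(640,260),interpolation=3)
g=lambda a:(255*(a/255.)**.45).astype(np.uint8)
cv2.imwrite("pics/f1.png",g(s)); cv2.imwrite("pics/f2.png",g(w)); print(get_obs()["tool_pos"],get_obs()["grip_width"])
c=np.zeros((560+0,800,3),np.uint8); c[:420,:450]=cv2.resize(g(s),(450,420)); c[:142,450:800]=cv2.resize(g(w),(350,142)); c[150:430,450:800]=0
c[430:560,:320]=cv2.resize(g(w),(320,130)); cv2.imwrite("pics/f3.png",c)
```

```text
[494.17360627  99.26277711 202.7292509 ] 0.7688785491541663
```

View pics/f3.png

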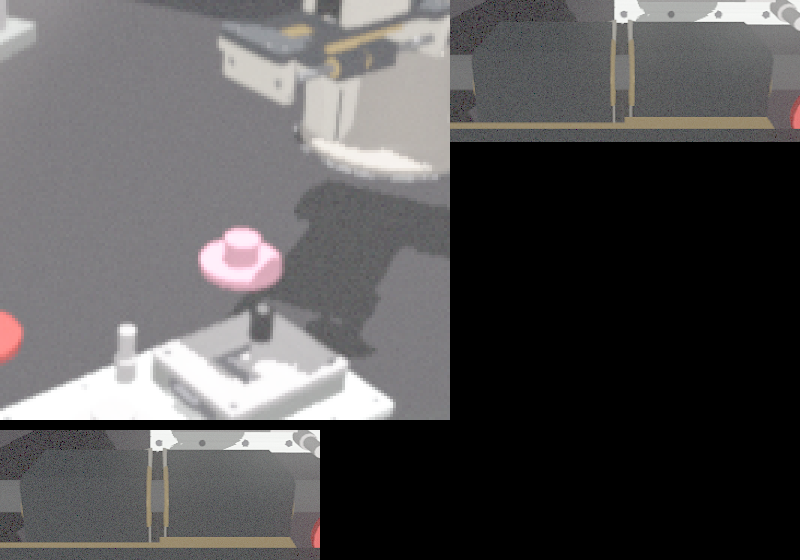

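Run:
```python
from h import *
import cv2
o=get_obs(); R=Ro.from_euler("xyz",o["tcp_rot"]).as_matrix(); t=o["tool_pos"]
s=cv2.cvtColor(capture("scene"),cv2.COLOR_RGB2BGR)[60:190,250:410]; s=cv2.resize(s,None,fx=5,fy=5,interpolation=3)[:600]
s=(255*(s/255.)**.6).astype(np.uint8)
for p,c in (([0,0,0],(0,0,255)),([-66,0,0],(0,255,0)),([-66,0,95],(255,0,0)),([-66,0,-95],(255,0,0)),([-66,37,0],(255,0,255)),([-19,0,19],(0,255,255)),([-19,0,-19],(0,255,255)),([-180,0,0],(255,255,0))):
    u=proj("scene",[t+R@p])[0]; u=(u-[250,60]+.5)*5; cv2.drawMarker(s,tuple(u.astype(int).tolist()),c,0,16,2)
cv2.imwrite("pics/f4.png",s)
```

```text
(no output)
```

View pics/f4.png

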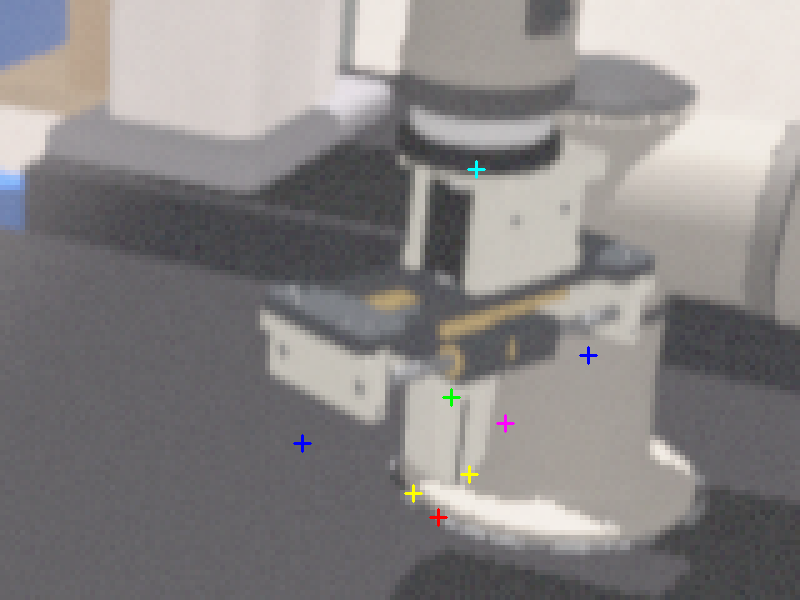

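The scene view shows two closed, plain fingers about 38 mm wide, with nothing else near tip level. Now I'll go down behind the knob.

Request:
{"name": "carry_out", "arguments": {
  "hand": 0,
  "rows": [
    [0.8,0,-10,0],
    [0.8,0,-30,0],
    [0.8,0,-55,0],
    [0.8,0,-80,0],
    [0.8,0,-105,0],
    [0.8,0,-125,0],
    [0.8,0,-140,0],
    [0.8,0,-148,0],
    [0.8,0,-151,0],
    [0.8,0,-151,0]
  ]
}}

```text
time: 2.8
tool_pos: [494.7, 98.2, 51.6]
tcp_rot: [-2.798, 1.568, 3.066]
contact_force: [-0.5, 0.0, -0.7]
grip_width: 0.1
```

Run:
```python
from h import *
import cv2
o=get_obs();print(o["tool_pos"].round(1),o["contact_force"].round(2))
g=lambda a:(255*(a/255.)**.6).astype(np.uint8)
s=cv2.cvtColor(capture("scene"),cv2.COLOR_RGB2BGR)[170:260,260:370]; s=cv2.resize(s,(440,360),interpolation=3)
w=cv2.cvtColor(capture("wrist"),cv2.COLOR_RGB2BGR)[80:330,180:420]; w=cv2.resize(w,(346,360),interpolation=3)
cv2.imwrite("pics/d1.png",g(np.hstack([s,w])))
```

```text
[494.7  98.2  51.6] [-0.54  0.03 -0.72]
```

View pics/d1.png

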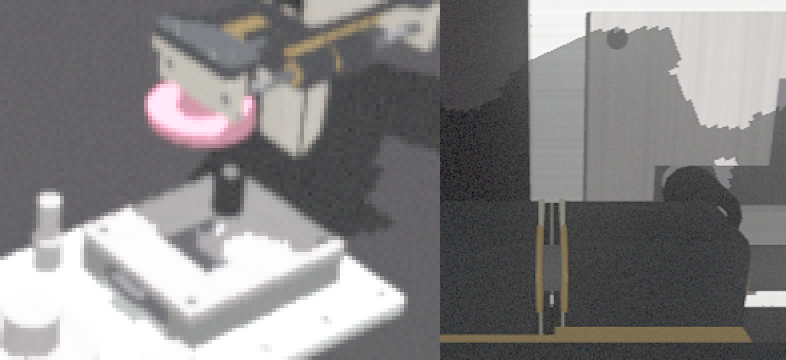

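Tips are behind the knob with nothing touching. In the scene view they look about 15 mm higher than the TCP; they still overlap the knob. Now the first push in fixture +x, gently.

Request:
{"name": "carry_out", "arguments": {
  "hand": 0,
  "rows": [
    [3,-1,-2,0],
    [6,-2.2,-2,0],
    [9,-3.4,-2,0],
    [12,-4.6,-2,0],
    [15,-5.8,-2,0],
    [18,-7,-2,0],
    [21,-8.4,-2,0],
    [24,-9.8,-2,0],
    [27,-11,-2,0],
    [30,-12.4,-2,0],
    [33,-13.8,-2,0],
    [36,-15,-2,0],
    [36,-15,-2,0]
  ]
}}

```text
time: 3.98
tool_pos: [531.7, 83.4, 50.6]
tcp_rot: [-3.071, 1.569, 2.793]
contact_force: [-0.6, -0.6, 0.8]
grip_width: 0.3
```

```bash
cat > look.py <<'E'
from h import *
import cv2,sys
o=get_obs();print(o["tool_pos"].round(1),o["contact_force"].round(2))
F=[629.9,58,-.417]; d=o["tool_pos"][:2]-F[:2]; c,s=np.cos(F[2]),np.sin(F[2]); print("tcp fix",c*d[0]+s*d[1],-s*d[0]+c*d[1])
g=lambda a:(255*(a/255.)**.6).astype(np.uint8)
s=cv2.cvtColor(capture("scene"),cv2.COLOR_RGB2BGR)[170:260,260:370]; s=cv2.resize(s,(440,360),interpolation=3)
w=cv2.cvtColor(capture("wrist"),cv2.COLOR_RGB2BGR)[80:330,180:420]; w=cv2.resize(w,(346,360),interpolation=3)
cv2.imwrite(sys.argv[1],g(np.hstack([s,w])))
E
python3 look.py pics/d2.png
```

```text
[531.7  83.4  50.6] [-0.64 -0.58  0.82]
tcp fix -100.10296542064714 -16.524922979211077
```

View pics/d2.png

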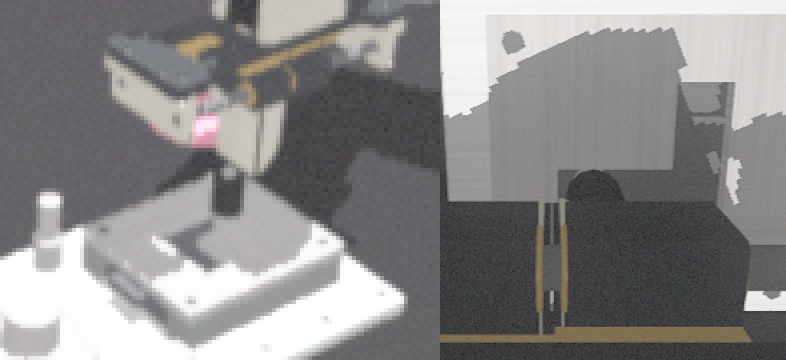

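The knob has not moved and no force was felt; it is still at (228,190). The closed tips seem to be passing above its top, so they end well short of the reported TCP. I'll work out that offset from the scene pictures.

The visible tips fit an end roughly 25–30 mm above the reported TCP. I'll back off beyond the housing edge, go lower there where it is safe, and look again.

Request:
{"name": "carry_out", "arguments": {
  "hand": 0,
  "rows": [
    [-8,3.5,0,0],
    [-18,8,0,0],
    [-28,12.5,0,0],
    [-38,17,0,0],
    [-46,20.5,0,0],
    [-46,20.5,0,0],
    [-46,20.5,-6,0],
    [-46,20.5,-12,0],
    [-46,20.5,-18,0],
    [-46,20.5,-23,0],
    [-46,20.5,-25,0],
    [-46,20.5,-25,0]
  ]
}}

```text
time: 5.08
tool_pos: [485.2, 103.9, 24.8]
tcp_rot: [-2.836, 1.568, 3.029]
contact_force: [-0.7, -0.3, 0.6]
grip_width: 0.1
```

Run:
```python
from h import *
import cv2
o=get_obs();t=o["tool_pos"];print(t.round(1),o["contact_force"].round(2),o["grip_width"])
R=Ro.from_euler("xyz",o["tcp_rot"]).as_matrix()
s=cv2.cvtColor(capture("scene"),cv2.COLOR_RGB2BGR)[150:235,285:375]; s=cv2.resize(s,None,fx=7,fy=7,interpolation=3)
for h,c in ((0,(0,0,255)),(-25,(0,255,0))):
  for y,z in ((9.5,19),(9.5,-19),(-9.5,19)):
    u=(proj("scene",[t+R@[h,y,z]])[0]-[285,150]+.5)*7; cv2.drawMarker(s,tuple(u.astype(int).tolist()),c,0,8,1)
cv2.imwrite("pics/e1.png",s)
```

```text
[485.2 103.9  24.8] [-0.72 -0.34  0.62] 0.11496951777207606
```

View pics/e1.png

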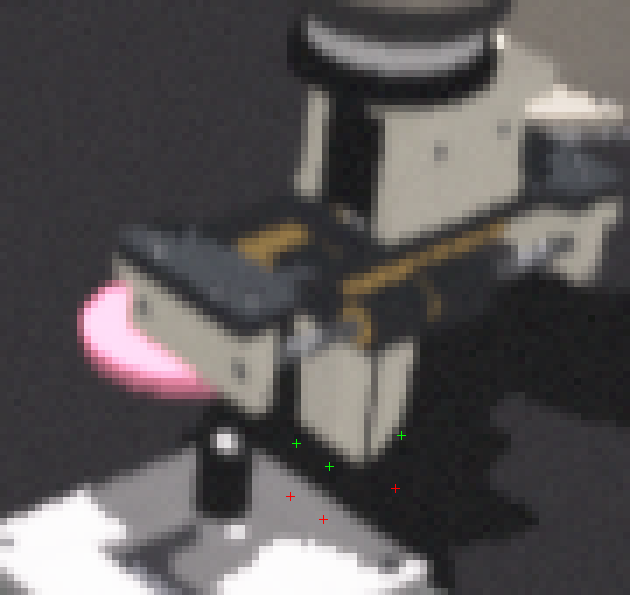

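The closed fingers end at (365,465), about 26 mm above the reported TCP. The tips are therefore near z = 51, level with the lower part of the knob and above the cover. This matches the first stroke passing over the knob. I'll approach in small steps and watch the force.

Request:
{"name": "carry_out", "arguments": {
  "hand": 0,
  "rows": [
    [2,-0.9,0,0],
    [4,-1.8,0,0],
    [6,-2.7,0,0],
    [8,-3.6,0,0],
    [10,-4.5,0,0],
    [12,-5.3,0,0],
    [14,-6.2,0,0],
    [16,-7,0,0],
    [18,-8,0,0],
    [18,-8,0,0]
  ]
}}

```text
time: 5.97
tool_pos: [503.9, 95.8, 25.2]
tcp_rot: [-2.948, 1.569, 2.916]
contact_force: [-0.1, 0.7, -0.7]
grip_width: 0.5
```

Request:
{"name": "carry_out", "arguments": {
  "hand": 0,
  "rows": [
    [2,-0.9,0,0],
    [4,-1.8,0,0],
    [6,-2.7,0,0],
    [8,-3.6,0,0],
    [8,-3.6,0,0]
  ]
}}

```text
time: 6.38
tool_pos: [512.5, 92.0, 25.2]
tcp_rot: [-3.029, 1.57, 2.835]
contact_force: [1.1, 0.5, -0.3]
grip_width: 0.5
```

Request:
{"name": "carry_out", "arguments": {
  "hand": 0,
  "rows": [
    [2,-0.9,0,0],
    [4,-1.8,0,0],
    [6,-2.7,0,0],
    [8,-3.6,0,0]
  ]
}}

```text
time: 6.72
tool_pos: [520.6, 88.3, 25.2]
tcp_rot: [-3.021, 1.57, 2.843]
contact_force: [-1.6, 1.0, 0.7]
grip_width: 0.5
```

Request:
{"name": "carry_out", "arguments": {
  "hand": 0,
  "rows": [
    [2,-0.9,0,0],
    [4,-1.8,0,0],
    [6,-2.7,0,0],
    [8,-3.6,0,0]
  ]
}}

```text
time: 7.05
tool_pos: [528.5, 84.7, 25.2]
tcp_rot: [-2.982, 1.569, 2.882]
contact_force: [-2.4, 1.0, 1.3]
grip_width: 0.1
```

Request:
{"name": "carry_out", "arguments": {
  "hand": 0,
  "rows": [
    [2,-0.9,0,0],
    [4,-1.8,0,0],
    [6,-2.7,0,0],
    [8,-3.6,0,0]
  ]
}}

```text
time: 7.38
tool_pos: [536.7, 81.1, 25.2]
tcp_rot: [-3.017, 1.569, 2.846]
contact_force: [-1.8, 2.2, 1.7]
grip_width: 0.4
```

There is a steady 2.5–3 N against the push, so the knob is moving. I'll continue towards the stop.

Request:
{"name": "carry_out", "arguments": {
  "hand": 0,
  "rows": [
    [2,-0.9,0,0],
    [4,-1.8,0,0],
    [6,-2.7,0,0],
    [8,-3.5,0,0],
    [10,-4.4,0,0],
    [12,-5.3,0,0],
    [14,-6.2,0,0],
    [16,-7.1,0,0]
  ]
}}

```text
time: 8.05
tool_pos: [552.9, 73.9, 25.2]
tcp_rot: [-3.014, 1.569, 2.85]
contact_force: [-2.9, 1.2, 1.6]
grip_width: 0.7
```

Request:
{"name": "carry_out", "arguments": {
  "hand": 0,
  "rows": [
    [1.5,-0.7,0,0],
    [3,-1.3,0,0],
    [4.5,-2,0,0]
  ]
}}

```text
time: 8.3
tool_pos: [557.5, 71.8, 25.2]
tcp_rot: [-3.018, 1.569, 2.846]
contact_force: [-2.0, 1.8, 2.8]
grip_width: 0.2
```

Request:
{"name": "carry_out", "arguments": {
  "hand": 0,
  "rows": [
    [1,-0.4,0,0],
    [2,-0.9,0,0]
  ]
}}

```text
time: 8.47
tool_pos: [559.7, 70.8, 25.2]
tcp_rot: [-3.007, 1.569, 2.857]
contact_force: [-2.3, 1.7, 1.3]
grip_width: 0.7
```

Request:
{"name": "carry_out", "arguments": {
  "hand": 0,
  "rows": [
    [1,-0.4,0,0],
    [2,-0.9,0,0]
  ]
}}

```text
time: 8.63
tool_pos: [561.7, 69.9, 25.2]
tcp_rot: [-3.026, 1.569, 2.837]
contact_force: [-1.9, 1.9, 1.7]
grip_width: 0.3
```

Request:
{"name": "carry_out", "arguments": {
  "hand": 0,
  "rows": [
    [1,-0.4,0,0],
    [1.8,-0.8,0,0]
  ]
}}

```text
time: 8.8
tool_pos: [562.8, 69.4, 25.1]
tcp_rot: [-2.996, 1.567, 2.868]
contact_force: [-7.6, 4.0, 5.1]
grip_width: 0.3
```

The stop is reached: the force rose to about 8.6 N at TCP fixture x = -66, where the corner was expected. Next I back off and go round to the knob's -y side.

Request:
{"name": "carry_out", "arguments": {
  "hand": 0,
  "rows": [
    [-3,1.3,0,0],
    [-8,3.6,0,0],
    [-13.7,6.1,0,0],
    [-13.7,6.1,0,0],
    [-16,1,0,0],
    [-19,-6,0,0],
    [-23,-15,0,0],
    [-27,-24,0,0],
    [-30,-31,0,0],
    [-31.5,-34.1,0,0],
    [-31.5,-34.1,0,0],
    [-27,-36,0,0],
    [-20,-39,0,0],
    [-11,-43,0,0],
    [-3,-46.6,0,0],
    [4,-49.8,0,0],
    [7.8,-51.5,0,0],
    [7.8,-51.5,0,0]
  ]
}}

```text
time: 10.3
tool_pos: [571.6, 17.6, 25.0]
tcp_rot: [-3.028, 1.568, 2.836]
contact_force: [0.5, -0.3, -0.2]
grip_width: 0.6
```

```bash
python3 look.py pics/g1.png
```

```text
[571.6  17.6  25. ] [ 0.51 -0.35 -0.22]
tcp fix -36.91959174011366 -60.586251224043615
```

View pics/g1.png

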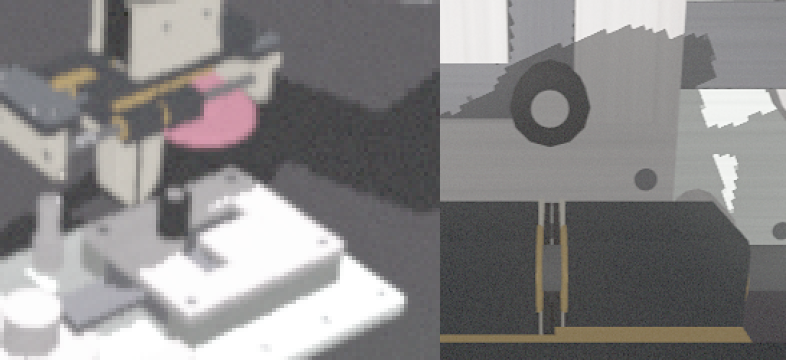

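The knob (174,215) is at the corner, the tongue is out over the flange's rim at (100,305), and the fingers are on its -y side with nothing touching. Now I push along fixture +y.

Request:
{"name": "carry_out", "arguments": {
  "hand": 0,
  "rows": [
    [0.9,2,0,0],
    [1.8,4,0,0],
    [2.7,6,0,0],
    [3.6,8,0,0],
    [4.5,10,0,0],
    [5.3,12,0,0],
    [6.2,14,0,0],
    [7.1,16,0,0]
  ]
}}

```text
time: 11.07
tool_pos: [577.6, 34.3, 24.9]
tcp_rot: [-2.982, 1.567, 2.882]
contact_force: [-0.1, 0.6, 0.4]
grip_width: 0.5
```

Request:
{"name": "carry_out", "arguments": {
  "hand": 0,
  "rows": [
    [0.9,2,0,0],
    [1.8,4,0,0],
    [2.7,6,0,0],
    [3.5,8,0,0]
  ]
}}

```text
time: 11.4
tool_pos: [581.0, 42.2, 24.9]
tcp_rot: [-2.858, 1.566, 3.006]
contact_force: [-0.8, -3.3, -0.4]
grip_width: 0.3
```

Request:
{"name": "carry_out", "arguments": {
  "hand": 0,
  "rows": [
    [0.9,2,0,0],
    [1.8,4,0,0],
    [2.7,6,0,0],
    [3.5,8,0,0]
  ]
}}

```text
time: 11.73
tool_pos: [584.6, 50.1, 24.9]
tcp_rot: [-2.807, 1.566, 3.057]
contact_force: [-1.0, -2.6, 1.3]
grip_width: 0.3
```

Request:
{"name": "carry_out", "arguments": {
  "hand": 0,
  "rows": [
    [0.9,2,0,0],
    [1.8,4,0,0],
    [2.7,6,0,0],
    [3.5,8,0,0],
    [4.4,10,0,0],
    [5.3,12,0,0]
  ]
}}

```text
time: 12.23
tool_pos: [590.0, 62.3, 24.9]
tcp_rot: [-2.802, 1.566, 3.062]
contact_force: [-0.7, -2.8, 1.1]
grip_width: 0.3
```

Request:
{"name": "carry_out", "arguments": {
  "hand": 0,
  "rows": [
    [0.7,1.5,0,0],
    [1.3,3,0,0],
    [2,4.5,0,0]
  ]
}}

```text
time: 12.48
tool_pos: [592.0, 67.0, 24.9]
tcp_rot: [-2.799, 1.566, 3.065]
contact_force: [-1.6, -2.9, 0.3]
grip_width: 0.7
```

Request:
{"name": "carry_out", "arguments": {
  "hand": 0,
  "rows": [
    [0.5,1.2,0,0],
    [1.1,2.4,0,0],
    [1.6,3.6,0,0]
  ]
}}

```text
time: 12.73
tool_pos: [593.7, 70.7, 24.9]
tcp_rot: [-2.805, 1.566, 3.059]
contact_force: [-0.4, -2.4, 1.2]
grip_width: 0.5
```

Request:
{"name": "carry_out", "arguments": {
  "hand": 0,
  "rows": [
    [0.5,1,0,0],
    [0.9,2,0,0]
  ]
}}

```text
time: 12.9
tool_pos: [594.6, 72.8, 24.9]
tcp_rot: [-2.804, 1.566, 3.06]
contact_force: [-0.7, -2.7, 0.3]
grip_width: 0.5
```

Request:
{"name": "carry_out", "arguments": {
  "hand": 0,
  "rows": [
    [0.4,0.9,0,0],
    [0.7,1.7,0,0]
  ]
}}

```text
time: 13.07
tool_pos: [595.4, 74.7, 24.9]
tcp_rot: [-2.81, 1.566, 3.054]
contact_force: [0.0, -3.3, 0.3]
grip_width: 0.6
```

Request:
{"name": "carry_out", "arguments": {
  "hand": 0,
  "rows": [
    [0.4,0.8,0,0],
    [0.6,1.4,0,0]
  ]
}}

```text
time: 13.23
tool_pos: [595.5, 74.9, 24.9]
tcp_rot: [-2.462, 1.565, -2.881]
contact_force: [-2.7, -10.0, 1.5]
grip_width: 0.1
```

Stop at 10 N, with TCP fixture y = 1.5, exactly as predicted. Now I back off, rise and look.

Request:
{"name": "carry_out", "arguments": {
  "hand": 0,
  "rows": [
    [-1.2,-2.7,0,0],
    [-3.6,-8.2,0,0],
    [-6.5,-14.6,0,0],
    [-9.7,-22,0,0],
    [-12,-27,0,0],
    [-12,-27,2,0],
    [-12,-27,10,0],
    [-12,-27,25,0],
    [-12,-27,50,0],
    [-12,-27,80,0],
    [-12,-27,110,0],
    [-25,-35,140,0],
    [-50,-50,155,0],
    [-75,-65,160,0],
    [-95,-75,160,0],
    [-95,-75,160,0]
  ]
}}

```text
time: 14.57
tool_pos: [497.8, -1.0, 186.5]
tcp_rot: [-2.36, 1.565, -2.78]
contact_force: [-0.5, -0.4, 0.0]
grip_width: 0.6
```

Run:
```python
from h import *
import cv2
o=get_obs();print(o["time"],o["tool_pos"].round(1),o["contact_force"].round(2))
s=cv2.cvtColor(capture("scene"),cv2.COLOR_RGB2BGR)[190:290,220:370]; s=cv2.resize(s,(600,400),interpolation=3)
full=cv2.cvtColor(capture("top"),cv2.COLOR_RGB2BGR); t=full[125:235,180:270]; t=cv2.resize(t,None,fx=2.2,fy=2.2,interpolation=3); 
F=[629.9,58,-.417]
for p,c in (([-38,22,76],(0,0,255)),([85,0,48],(0,255,0))):
    u=(proj("scene",f2w(p,F))[0]-[220,190]+.5)*4; cv2.drawMarker(s,tuple(u.astype(int).tolist()),c,0,8,1)
c=np.zeros((600,800,3),np.uint8); c[:400,:600]=s; c[:t.shape[0],600:600+t.shape[1]]=t; c[410:600,:253]=cv2.resize(full,(253,190)); 
old=cv2.imread("pics/top0.png"); c[410:600,270:523]=cv2.resize(old,(253,190)); cv2.imwrite("pics/end.png",c)
```

```text
14.5667 [497.8  -1.  186.5] [-0.5  -0.45  0.02]
```

View pics/end.png

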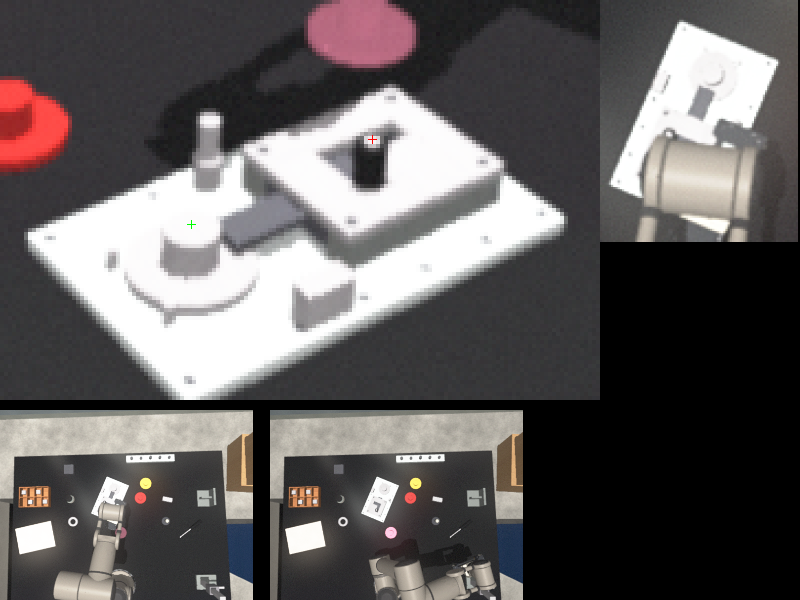

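The knob is at the end of the short leg: its top matches the red mark at (372,139). The tongue lies over the flange rim, the gauge, block and flange stand as before, and the arm is clear.

```bash
python3 -c "
from plant import *
print(close_job())"
```

```text
the job is handed in; nothing more can be done
None
```

The flange is latched. I pushed the knob along the slot to the corner, where it stopped at about 8.6 N. Then, from its -y side, I pushed it to the end of the short leg, where it stopped at about 10 N. The fingers stayed closed throughout, and sliding took about 3 N.

**Last checks:** The knob's top sits on the predicted slot-end mark in the scene picture, and the clamp tongue is over the flange's rim. The flange, plug gauge and setting block look unmoved, as do the other things visible from above. The arm was clear and touching nothing at 14.6 s, when I handed the job in.

**What disagreed:**
- **Fingertips:** Closed, they ended about 26 mm above the reported TCP. My first stroke passed over the knob without any force felt, so I went lower and repeated it.
- **Scene fit:** One cover corner I read in the scene picture was about 6 pixels off, so I used the top camera's fit. The wrist view confirmed it to 1–2 mm.

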